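# Set the range lever to its third click, counting from zero

### The arm

A 6-joint arm with a two-finger parallel gripper is mounted at the origin on the work surface. World frame = base frame: x ahead of the robot, y to its left, z up, the work surface at z = 0. Lengths are in mm, angles in rad, forces in N, time in s.
With the tool pointing down it reaches from about 325 to 775 mm from the base axis. Payload 5.5 kg.
Tool frame: the origin (TCP) lies on the centre line of the jaws, within the pads' length; the fingertips stand 11 mm ahead of it and the grasp point (between the pads) lies 8 mm behind it; y points along the fingers, z is the direction in which the jaws open and shut, and the axes are right-handed (so a half turn about y gives the same grasp; the last joint's range is limited). The gripper opens to 88 mm and grips with 3 to 60 N. Pads are 20 mm wide; open, the fingers measure 115 mm over their backs; the gripper's body (75 mm by 178 mm) begins 61 mm behind the grasp point.
Start: joints at [-1.262, 0.091, 1.231, -0, 1.82, -0.057], TCP at [214.618, -560.317, 233.631] pointing down, gripper open.
Joint ranges: [-2.87, 2.87], [-0.86, 2.18], [0.17, 2.46], [-1.51, 4.65], [0.06, 2.69], [-2.65, 2.65]. Speed limits (rad/s): [2.57, 2.57, 3.01, 3.14, 3.14, 3.14].

### API

Orientations are given as [roll, pitch, yaw] about the fixed x, y, z axes, in that order (R = Rz(yaw) Ry(pitch) Rx(roll)).
In Python, from workcell import observe, read_camera, close_job gives the robot as it stands. The module is installed in compiled form; this text tells all that it offers.
- The arm moves only by the tool drive_tool, never from a script. Its argument "commands" is one flat list of numbers, 7 for each row, row after row: the shift along the tool's x, y, z in m, then the turn, a rotation vector about the tool's x, y, z in rad, then the finger opening in m, from 0 to 0.0878. A call has 1 to 8 rows; each row is the pose to reach, as a shift and turn from the pose commanded when the call began, along the tool's axes at that moment; what a row does not reach only later rows make up. A row lasts 1/10 s, in which the tool goes at most 50 mm and 8.59 degrees, less where a joint would pass 70% of its speed; a pose out of reach is approached as far as the arm can. A call with a gripper value outside its range is refused whole. The fingers move at their own pace and stop on an object; "grip_force" is the grip in N (left out, the last holds). Time passes only in rows, so rows that repeat a pose let the fingers close. It gives the time, the measured TCP pose, the force and the opening at its end, in the units of the state.
- observe(): the state, without advancing time (a new reading comes with each control period).
- read_camera(name): name is "scene" or "top" or "wrist"; returns a dict with "img" (480x640x3 uint8, red, green, blue), "intrinsics" (3x3 intrinsics, pixels), "R" (3x3) and "t" (3): a world point X has camera coordinates R X + t. Camera axes: x right, y down, z forward; pixel columns grow to the right and rows downward; lengths in mm; the calibration is good to about 2 mm. The wrist camera is an equidistant fisheye: a pixel r from the principal point sees the ray r / f radians off the axis. A picture is of the moment at which its call begins. There is no depth.
- close_job(): hands the job in, once; it reports no verdict.
The state is a dict: "time_s": time; "joint_positions": joint angles; "joint_velocities": joint speeds; "tau": joint torques, N m; "ee_pos": TCP position; "ee_rot": TCP orientation; "force": force on the tool from outside, world axes, zero at the start; "moment": the same for the moment, N m; "finger_gap": finger opening in mm.
Only numpy, scipy, OpenCV 4.12 (cv2) and the standard library are available. Lean on these libraries where they do the work, as an engineer would, in place of code of your own. Each camera call takes 0.05 s, during which the arm holds its last target.

### The job

The range lever of the low bench box has been left a click or two up from zero. With a fingertip, push it back home to the zero end of its slot (the end with the two terminals), then push it up the slot click by click and leave it resting in the third click from zero, never letting it slip past the third click on the way. Only push the lever, never pinch it between the fingers, and leave the reel, the vial and the brass mass standing where they are.

Things in the scene. Friction and masses are not known exactly. Their poses are not given: they have to be found in the camera images.
- range_box: Flat grey box, fixed to the bench: 150 mm (x) by 220 mm (y) by 45 mm high. Origin: centre of its underside; z up; x away from the robot, y to the robot's left at yaw 0. A 112 mm slot runs along y in its top, at x = -30 mm; a flush dial lies on the +x side. At the -y end (zero end) two black terminals, 18 mm across, 18 mm high, stand at x = 18 and 52, y = -86 mm.
- slot_zero (a point): Point on the box's top face (45 mm above the bench) on the slot's centre line where the lever stands at zero: box x = -30, y = -45 mm. Axes as range_box; the lever moves up the slot along +y from here. Seven flush black ticks on the slot's -x side mark the rest positions; the zero tick is long and thick.
- lever_top (a point): Top centre of the lever's block, 36 mm above the box's top, moving with the lever. The lever is an upright black block 12 mm thick along the slot, 24 mm wide across it; it starts 6 mm above the box's top (thin steel stem below) and a crown 18 x 7 mm rises 3 mm above this point.
- lever (a joint): Travel of the lever from zero (box +y), in m: 0 at the zero end (hard stop), 0.090 at the far stop. Sprung notches (clicks) every 0.015: zero 0, first 0.015, second 0.030, third 0.045, up to sixth 0.090. Leaving a notch takes a push of about 7 N; past half-way the lever snaps by itself into the next notch, ahead of the finger, and stays.
- reel: Loose empty grey plastic wire reel standing on the bench near the box, 54 mm across, 40 mm high, origin at the centre of its underside. To be left alone.
- vial: Loose white capped vial standing on the bench near the box, 28 mm across, 70 mm high, origin at the centre of its underside. To be left alone.
- brass_mass: Loose small brass mass standing on the +x, +y corner of the box's top, 28 mm across, 34 mm high with its knob, origin at the centre of its underside. To be left alone.

How it is judged (in metres and radians):
On the way, in this order (a step that is already met when the one before it is completed fails the run):
1. the lever is home at the zero end (value of joint lever below 0.003 m), for 0.2 s.
2. the lever rests in the third notch from zero (value of joint lever between 0.042 and 0.048 m), for 0.2 s.
At the end, for the whole second after the job is handed in: The lever rests still in the third notch (45 mm from zero, within 3 mm); reel, vial and brass mass stand upright within 12 mm of where they were (all of step 2 and velocity of joint lever between -0.005 and 0.005 m/s and distance of each of reel, vial, brass_mass from where it was at the start of the episode below 0.012 m and angle between each of reel, vial, brass_mass's own z axis and vertical below 0.15 rad); the robot touches nothing.
It fails at once if the lever went past the third notch (over the half-way point to the fourth) (value of joint lever above 0.0535 m).
It fails at once if the lever was pinched (fingers press on both of its faces at once) (contact force between the fingers and lever_c0 above 1 N and contact force between the fingers and lever_c1 above 1 N).
It fails at once if a bystander was lifted, knocked over or shoved away (distance of any of reel, vial, brass_mass from where it was at the start of the episode above 0.012 m or angle between any of reel, vial, brass_mass's own z axis and vertical above 0.3 rad).
It also fails if it takes over 42 s, if anything falls off the work surface, if the arm or the gripper's body presses on something with over 40 N, if the wrist force passes 120 N, or if a joint passes its speed limit or range.

## Working session

There is one attempt and no reset: what is moved stays moved. The work goes in short steps, Python scripts to look and compute and a tool call to move; the robot and the scene stay as the last step left them, time stands still between calls to the robot, and variables do not carry over. Pictures are saved under pics/ and viewed, and the job is handed in when it is done.

Besides the shell and the picture viewer there is one more tool, called after "Request:" in YAML: its name, and indented under it one key for each argument. drive_tool: Moves the arm, as the interface text tells. Its arguments: {"type":"object","properties":{"commands":{"type":"array"},"grip_force":{"type":"number"}},"required":["commands"]}

```bash
mkdir -p pics; cat > h.py <<'E'
import numpy as np, cv2
from workcell import observe, read_camera
def snap(n,f):
    c=read_camera(n); cv2.imwrite('pics/'+f,c['img'][:,:,::-1]); np.savez('pics/'+n+'.npz',**c); return c
def ray(c,u,v,z):
    K=c['intrinsics'];R=c['R'];t=c['t']
    d=R.T@np.linalg.inv(K)@np.array([u,v,1.]); o=-R.T@t
    return o+d*(z-o[2])/d[2]
def proj(c,X):
    p=(c['R']@np.atleast_2d(X).T).T+c['t']; q=(c['intrinsics']@p.T).T; return q[:,:2]/q[:,2:]
E
python3 - <<'E'
from h import *
for n in ['scene','top']:
    c=snap(n,n+'0.png'); print(n,c['intrinsics'],-c['R'].T@c['t'],c['R'])
s=observe(); print(s)
E
```

```text
scene [[551.48900084   0.         316.12832818]
 [  0.         551.48900084 235.84627154]
 [  0.           0.           1.        ]] [1299.38526558  139.54821359  508.18796144] [[-0.17669584  0.98409014  0.01857878]
 [ 0.54126141  0.11291566 -0.83323834]
 [-0.82207948 -0.13717377 -0.55260175]]
top [[456.55154235   0.         325.69418973]
 [  0.         456.55154235 235.31811621]
 [  0.           0.           1.        ]] [581.5168907   27.77248676 820.8848278 ] [[-0.02776729 -0.99960914  0.0032467 ]
 [-0.99382183  0.02725709 -0.10758823]
 [ 0.10745768 -0.00621408 -0.99419024]]
{'time_s': 0.1, 'joint_positions': array([-1.26170653e+00,  9.18098630e-02,  1.23176417e+00,  7.26030058e-06,
        1.81980372e+00, -5.67316545e-02]), 'joint_velocities': array([ 0.00163946, -0.0015911 , -0.00372008,  0.00026673,  0.00057737,
        0.00096076]), 'tau': array([ 3.32935415e-03, -4.47857666e+01, -4.07568312e+01,  7.00279581e-02,
        2.84255587e-02, -1.10383949e-04]), 'ee_pos': array([ 214.53743341, -560.06889584,  232.60492315]), 'ee_rot': array([-1.57257816e+00,  1.08245939e-04, -2.77576952e+00]), 'force': array([-0.25421366,  1.14592864, -0.45223472]), 'moment': array([-0.05308299, -0.00838481, -0.0370243 ]), 'finger_gap': 87.87726769488789}
```

View pics/scene0.png

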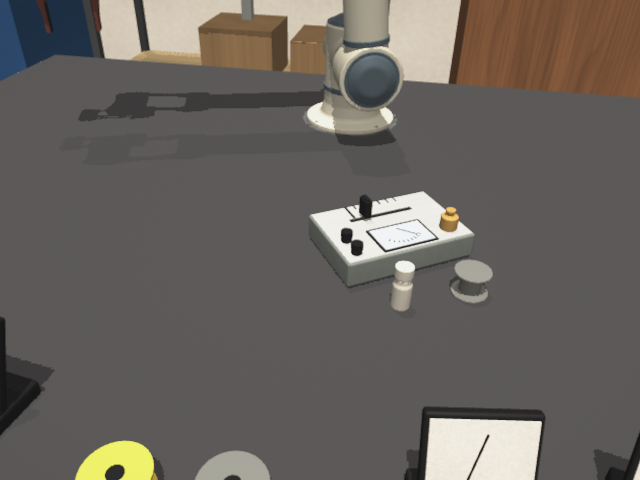

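View pics/top0.png

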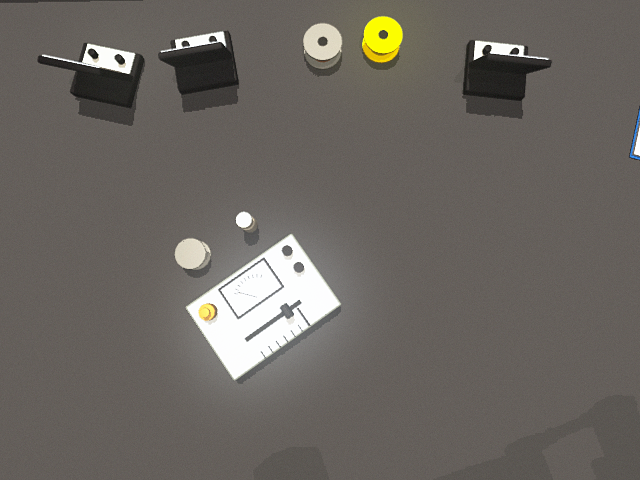

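The top view shows the box's top corners at about (293,235), (340,305), (236,380) and (187,307). The lever is near (288,311), the brass mass at (207,312), the reel at (192,254) and the vial at (245,221). The terminals at the right end, (287,251) and (299,267), mark zero. I'll zoom in and fit the box.

```bash
python3 - <<'E'
from h import *
from scipy.optimize import least_squares
c=dict(np.load('pics/top.npz'));im=c['img'][:,:,::-1]
cr=im[225:390,180:350]; cv2.imwrite('pics/crop1.png',cv2.resize(cr,None,fx=3.5,fy=3.5,interpolation=cv2.INTER_CUBIC))
g=cv2.cvtColor(im,cv2.COLOR_BGR2GRAY); m=(g>150).astype('uint8'); m[:225]=0;m[390:]=0; m[:,:180]=0;m[:,350:]=0
n,l,s,_=cv2.connectedComponentsWithStats(m); k=1+np.argmax(s[1:,4])
cs,_=cv2.findContours((l==k).astype('uint8'),cv2.RETR_EXTERNAL,cv2.CHAIN_APPROX_NONE)
r=cv2.minAreaRect(np.vstack(cs)); b=cv2.boxPoints(r); print(b)
print([ray(c,*p,45).round(1) for p in b])
E
```

```text
[[183.0148  307.71695]
 [291.29477 232.24905]
 [341.99997 304.99997]
 [233.72    380.46786]]
[array([549.7, 265.8,  45. ]), array([672.3,  81.6,  45. ]), array([546.8,  -1.2,  45. ]), array([428.5, 181.5,  45. ])]
```

View pics/crop1.png

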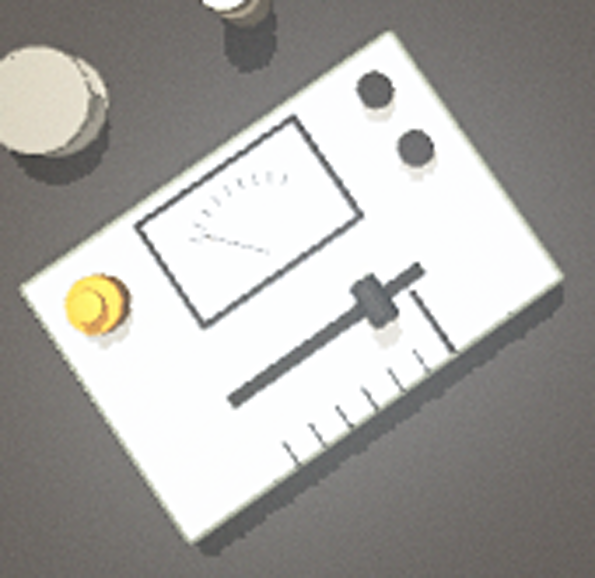

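```bash
python3 - <<'E'
from h import *
from scipy.optimize import least_squares
c=dict(np.load('pics/top.npz'))
px=lambda a:(np.array(a,float)+.5)/3.5-.5+[180,225]
# box pts: corners, terminals, slot ends
B=np.array([[75,-110,45],[-75,-110,45],[-75,110,45],[75,110,45],[52,-86,63],[18,-86,63],[-30,-56,45],[-30,56,45]])
P=px([[390,31],[563,276],[192,543],[22,290],[375,88],[415,147],[422,267],[231,402]])
def T(p,b):
    a=p[2];R=np.array([[np.cos(a),-np.sin(a),0],[np.sin(a),np.cos(a),0],[0,0,1]]);return b@R.T+[p[0],p[1],0]
f=lambda p:(proj(c,T(p,B))-P).ravel()
r=least_squares(f,[550,131,-.98],loss='soft_l1');p=r.x;print(p,r.fun.reshape(-1,2).round(2))
np.save('box.npy',p)
for q in [0,.015,.03]:
    L=np.array([[-30,-45+q*1e3,81],[-30,-45+q*1e3,84]]); uv=proj(c,T(p,L)); print(q,((uv-[180,225]+.5)*3.5-.5).round(0),T(p,L)[0])
# zero tick at crop (412,290)-(454,350)
for t in [(412,290),(454,350),(426,370),(401,388)]:
    X=ray(c,*px(t),45); a=p[2]; d=X[:2]-p[:2]; print(t,d@[np.cos(a),np.sin(a)],d@[-np.sin(a),np.cos(a)])
for n,t,z in [('brass',(92,304),34+45),('reel',(38,100),40)]:
    print(n,ray(c,*px(t),z))
print('vial',ray(c,244.5,219.5,70))
print('slotdir',-np.sin(p[2]),np.cos(p[2]))
E
```

```text
[549.80159324 131.28622531   6.87446158] [[ 0.1  -1.9 ]
 [ 1.83  0.26]
 [-0.38  2.11]
 [-2.11 -0.42]
 [-0.28  0.07]
 [ 0.05 -0.12]
 [ 0.47 -0.36]
 [ 0.08  0.43]]
0 [[400. 283.]
 [400. 283.]] [549.97864361  77.20324598  81.        ]
0.015 [[373. 302.]
 [373. 302.]] [541.61732748  89.656695    81.        ]
0.03 [[346. 321.]
 [346. 322.]] [533.25601134 102.11014402  81.        ]
(412, 290) -36.189205341218944 -44.81464986401914
(454, 350) -71.06330584721151 -44.85694680255076
(426, 370) -70.98509500886273 -28.540767717212244
(401, 388) -70.97025725721224 -13.972325538109867
brass [544.09946036 218.59700385  79.        ]
reel [641.46712565 255.04323715  40.        ]
vial [692.7651655  157.04247794  70.        ]
slotdir -0.5574210758081172 0.8302299345632638
```

```bash
cat >> h.py <<'E'
from scipy.spatial.transform import Rotation as Ro
p=np.load('box.npy'); a=p[2]
ex=np.array([np.cos(a),np.sin(a),0]);ey=np.array([-np.sin(a),np.cos(a),0])
def W(x,y,z): return np.array([p[0],p[1],0])+ex*x+ey*y+[0,0,z]
def st():
    s=observe(); R=Ro.from_euler('xyz',s['ee_rot']).as_matrix(); d=s['ee_pos']-[p[0],p[1],0]
    print('t',s['time_s'],'box xyz',np.round([d@ex,d@ey,d[2]],1),'F box',np.round([s['force']@ex,s['force']@ey,s['force'][2]],1),'gap',round(s['finger_gap'],1),'lever coord(y+45)',round(d@ey+45,1))
    return s,R
def goto(x,y,z):
    s,R=st(); print('shift tool m',(R.T@(W(x,y,z)-s['ee_pos'])/1000).round(4))
E
python3 - <<'E'
from h import *
s,R=st(); print(R.round(3)); print(ex,ey)
# desired tool x along +-ey, y down
for sg in (1,-1):
    x=sg*ey; y=np.array([0,0,-1.]); D=np.c_[x,y,np.cross(x,y)]
    print('rotvec',sg,Ro.from_matrix(R.T@D).as_rotvec())
    x=sg*ex; D=np.c_[x,y,np.cross(x,y)]
    print('rotvec xalong ex',sg,Ro.from_matrix(R.T@D).as_rotvec())
goto(-30,10,150)
E
```

```text
t 0.1 box xyz [-663.7 -387.1  232.6] F box [ 0.4  1.1 -0.5] gap 87.9 lever coord(y+45) -342.1
[[-0.934 -0.001  0.358]
 [-0.358  0.002 -0.934]
 [-0.    -1.    -0.002]]
[0.83022993 0.55742108 0.        ] [-0.55742108  0.83022993  0.        ]
rotvec 1 [1.57742426e-03 1.34534291e+00 1.10718590e-03]
rotvec xalong ex 1 [4.51945174e-04 2.91613853e+00 2.58017356e-03]
rotvec -1 [ 1.17760833e-03 -1.79624883e+00 -1.67775616e-03]
rotvec xalong ex -1 [ 0.00176208 -0.22545298 -0.00030865]
t 0.1 box xyz [-663.7 -387.1  232.6] F box [ 0.4  1.1 -0.5] gap 87.9 lever coord(y+45) -342.1
shift tool m [-0.5289  0.0836 -0.5286]
```

Request:
drive_tool:
  commands: [-0.26, 0.04, -0.26, 0, -0.9, 0, 0, -0.26, 0.04, -0.26, 0, -0.9, 0, 0, -0.26, 0.04, -0.26, 0, -0.9, 0, 0, -0.26, 0.04, -0.26, 0, -0.9, 0, 0, -0.26, 0.04, -0.26, 0, -0.9, 0, 0, -0.26, 0.04, -0.26, 0, -0.9, 0, 0, -0.26, 0.04, -0.26, 0, -0.9, 0, 0, -0.26, 0.04, -0.26, 0, -0.9, 0, 0]
  grip_force: 20

```text
time_s: 0.9
ee_pos: [365.2, -221.0, 192.9]
ee_rot: [-1.571, 0.001, -1.872]
force: [-1.0, 0.2, 0.2]
finger_gap: 27.1
```

```bash
cat > g.py <<'E'
import sys
from h import *
goto(*map(float,sys.argv[1:4]))
s,R=st(); D=np.c_[-ey,[0,0,-1.],np.cross(-ey,[0,0,-1.])]
print('rotvec',Ro.from_matrix(R.T@D).as_rotvec().round(4), 'J',s['joint_positions'].round(2))
E
python3 g.py -30 20 150
```

```text
t 0.9 box xyz [-349.7 -189.6  192.9] F box [-0.7  0.7  0.2] gap 27.1 lever coord(y+45) -144.6
shift tool m [-0.3804  0.0434  0.0373]
t 0.9 box xyz [-349.7 -189.6  192.9] F box [-0.7  0.7  0.2] gap 27.1 lever coord(y+45) -144.6
rotvec [-2.000e-04 -8.927e-01 -1.500e-03] J [-0.62 -0.39  1.73  0.    1.79 -0.32]
```

Request:
drive_tool:
  commands: [-0.36, 0.043, 0.037, 0, -0.893, -0.001, 0, -0.36, 0.043, 0.037, 0, -0.893, -0.001, 0, -0.36, 0.043, 0.037, 0, -0.893, -0.001, 0, -0.36, 0.043, 0.037, 0, -0.893, -0.001, 0, -0.36, 0.043, 0.037, 0, -0.893, -0.001, 0, -0.36, 0.043, 0.037, 0, -0.893, -0.001, 0, -0.36, 0.043, 0.037, 0, -0.893, -0.001, 0, -0.36, 0.043, 0.037, 0, -0.893, -0.001, 0]

```text
time_s: 1.7
ee_pos: [507.9, 111.6, 148.9]
ee_rot: [-1.573, 0.001, -0.979]
force: [-0.1, -0.5, -0.0]
finger_gap: 0.4
```

```bash
python3 g.py -30 20 110; python3 -c "
from h import *
snap('wrist','w1.png');snap('scene','s1.png')"
```

```text
t 1.7 box xyz [-45.8   7.1 148.9] F box [-0.3 -0.3 -0. ] gap 0.4 lever coord(y+45) 52.1
shift tool m [-0.0129  0.0389  0.0159]
t 1.7 box xyz [-45.8   7.1 148.9] F box [-0.3 -0.3 -0. ] gap 0.4 lever coord(y+45) 52.1
rotvec [ 0.002   0.0009 -0.0013] J [ 0.15 -0.12  1.59  0.    1.67 -0.44]
```

View pics/w1.png

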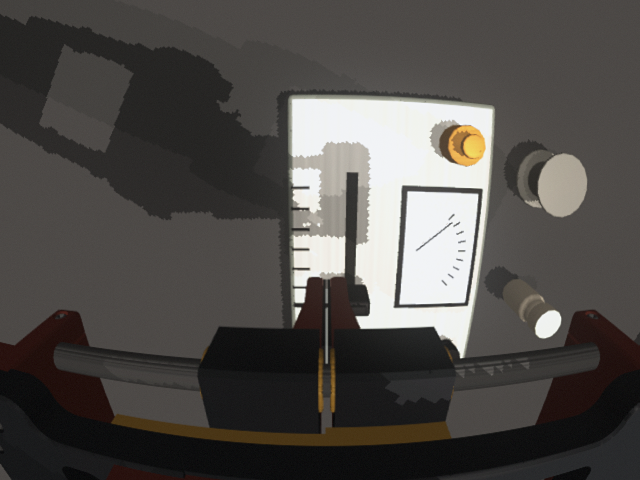

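View pics/s1.png

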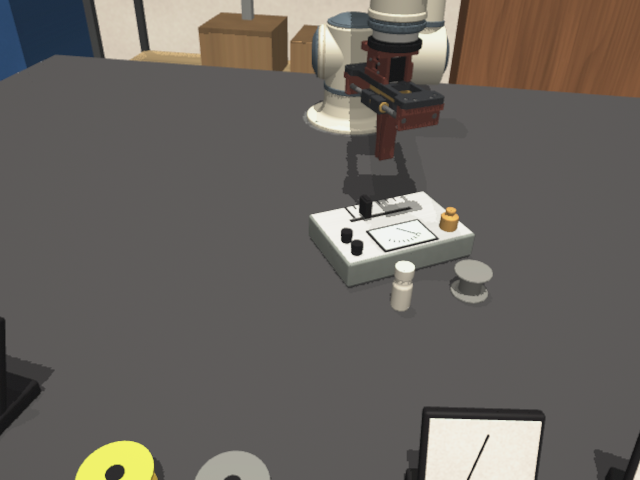

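The wrist view shows the lever at about (363,297), past the fingertips toward zero. In the scene view the fingers hang clear of the box. Next I'll move over the slot and come down on the +y side of the lever.

Request:
drive_tool:
  commands: [-0.013, 0.02, 0.016, 0, 0, 0, 0, -0.013, 0.05, 0.016, 0, 0, 0, 0, -0.013, 0.08, 0.016, 0, 0, 0, 0, -0.013, 0.08, 0.016, 0, 0, 0, 0, -0.013, 0.08, 0.016, 0, 0, 0, 0]

```text
time_s: 2.3
ee_pos: [513.7, 126.0, 71.1]
ee_rot: [-1.572, -0.001, -0.985]
force: [0.4, 0.2, -0.2]
finger_gap: 0.3
```

```bash
python3 g.py -30 -8 69; python3 -c "
from h import *
c=snap('top','t2.png');cv2.imwrite('pics/t2c.png',cv2.resize(c['img'][225:390,180:350,::-1],None,fx=3.5,fy=3.5))"
```

```text
t 2.3 box xyz [-32.9  15.7  71.1] F box [ 0.4 -0.1 -0.2] gap 0.3 lever coord(y+45) 60.7
shift tool m [0.0237 0.0022 0.0031]
t 2.3 box xyz [-32.9  15.7  71.1] F box [ 0.4 -0.1 -0.2] gap 0.3 lever coord(y+45) 60.7
rotvec [ 0.0012 -0.005   0.0009] J [ 0.18 -0.07  1.68 -0.    1.53 -0.41]
```

View pics/t2c.png

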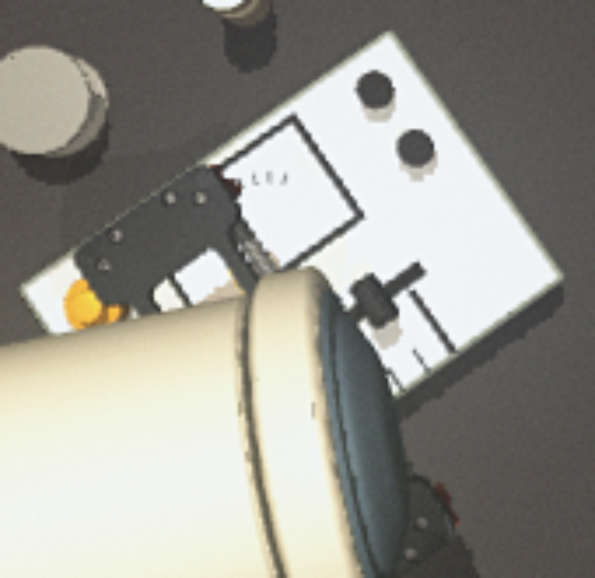

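The lever is still in the first click and the finger is on its +y side. Now I'll push toward zero, which is tool +x.

Request:
drive_tool:
  commands: [0.008, 0.002, 0.003, 0, -0.003, 0, 0, 0.016, 0.002, 0.003, 0, -0.003, 0, 0, 0.022, 0.002, 0.003, 0, -0.003, 0, 0, 0.026, 0.002, 0.003, 0, -0.003, 0, 0, 0.028, 0.002, 0.003, 0, -0.003, 0, 0, 0.03, 0.002, 0.003, 0, -0.003, 0, 0, 0.032, 0.002, 0.003, 0, -0.003, 0, 0]

```text
time_s: 3.05
ee_pos: [533.1, 104.1, 68.9]
ee_rot: [-1.572, 0.003, -0.979]
force: [-5.1, 6.4, 4.4]
finger_gap: 0.7
```

```bash
python3 g.py -30 -27 69
```

```text
t 3.05 box xyz [-29.  -13.3  68.9] F box [-0.7  8.2  4.4] gap 0.7 lever coord(y+45) 31.7
shift tool m [ 0.0137 -0.0001 -0.001 ]
t 3.05 box xyz [-29.  -13.3  68.9] F box [-0.7  8.2  4.4] gap 0.7 lever coord(y+45) 31.7
rotvec [ 0.0008  0.0009 -0.0033] J [ 0.13 -0.03  1.65  0.    1.53 -0.46]
```

Request:
drive_tool:
  commands: [0.002, 0, 0, 0, 0, 0, 0, 0.004, 0, 0, 0, 0, 0, 0, 0.006, 0, 0, 0, 0, 0, 0, 0.008, 0, 0, 0, 0, 0, 0, 0.01, 0, 0, 0, 0, 0, 0, 0.01, 0, 0, 0, 0, 0, 0]

```text
time_s: 3.65
ee_pos: [540.0, 93.6, 68.5]
ee_rot: [-1.571, -0.001, -0.98]
force: [0.2, -0.4, -0.4]
finger_gap: 0.5
```

```bash
python3 g.py -30 -27 69; python3 -c "
from h import *
c=snap('top','t3.png');cv2.imwrite('pics/t3c.png',cv2.resize(c['img'][225:390,180:350,::-1],None,fx=3.5,fy=3.5))"
```

```text
t 3.65 box xyz [-29.2 -25.8  68.5] F box [ 0.  -0.4 -0.4] gap 0.5 lever coord(y+45) 19.2
shift tool m [ 0.0012 -0.0005 -0.0008]
t 3.65 box xyz [-29.2 -25.8  68.5] F box [ 0.  -0.4 -0.4] gap 0.5 lever coord(y+45) 19.2
rotvec [ 0.0006 -0.0008  0.0013] J [ 0.11 -0.02  1.63 -0.    1.52 -0.48]
```

View pics/t3c.png

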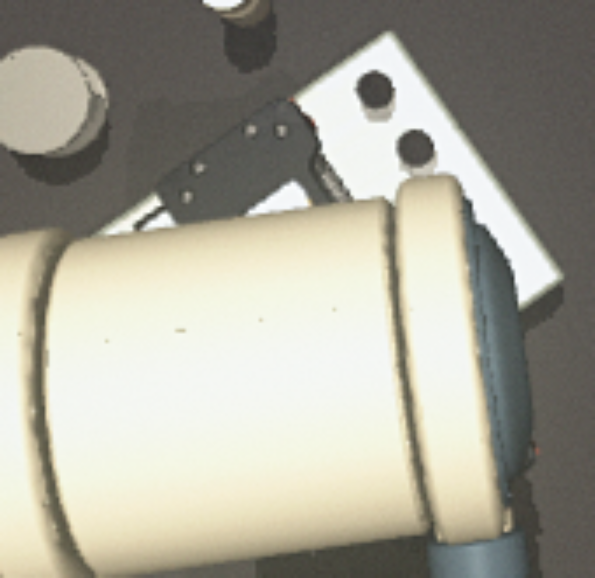

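The contact force has gone, so the lever snapped ahead. I'll creep on to feel the hard stop.

Request:
drive_tool:
  commands: [0.001, 0, 0, 0, 0, 0, 0, 0.002, 0, 0, 0, 0, 0, 0, 0.003, 0, 0, 0, 0, 0, 0, 0.003, 0, 0, 0, 0, 0, 0]

```text
time_s: 4.1
ee_pos: [540.5, 92.9, 68.6]
ee_rot: [-1.572, 0.002, -0.979]
force: [-4.6, 5.0, 3.2]
finger_gap: 0.2
```

```bash
python3 g.py -30 -27 69
```

```text
t 4.1 box xyz [-29.1 -26.7  68.6] F box [-1.1  6.7  3.2] gap 0.2 lever coord(y+45) 18.3
shift tool m [ 0.0003 -0.0004 -0.0009]
t 4.1 box xyz [-29.1 -26.7  68.6] F box [-1.1  6.7  3.2] gap 0.2 lever coord(y+45) 18.3
rotvec [ 0.0009  0.0005 -0.0023] J [ 0.11 -0.01  1.63  0.    1.53 -0.48]
```

Request:
drive_tool:
  commands: [0.002, 0, 0, 0, 0, 0, 0, 0.003, 0, 0, 0, 0, 0, 0, 0.003, 0, 0, 0, 0, 0, 0, 0.003, 0, 0, 0, 0, 0, 0]

```text
time_s: 4.5
ee_pos: [540.7, 92.6, 68.7]
ee_rot: [-1.572, 0.007, -0.977]
force: [-10.1, 12.2, 5.4]
finger_gap: 0.5
```

```bash
python3 g.py -30 -27 69
```

```text
t 4.5 box xyz [-29.1 -27.   68.7] F box [-1.6 15.8  5.4] gap 0.5 lever coord(y+45) 18.0
shift tool m [-0.     -0.0003 -0.0009]
t 4.5 box xyz [-29.1 -27.   68.7] F box [-1.6 15.8  5.4] gap 0.5 lever coord(y+45) 18.0
rotvec [ 0.0016  0.0021 -0.0073] J [ 0.1  -0.01  1.63  0.01  1.53 -0.49]
```

The stop is solid: 16 N with no motion. Now I'll back off, lift over and come down on the zero side.

Request:
drive_tool:
  commands: [-0.01, 0, 0, 0, 0, 0, 0, -0.01, -0.02, 0, 0, 0, 0, 0, -0.01, -0.05, 0, 0, 0, 0, 0, -0.01, -0.05, 0, 0, 0, 0, 0, 0.02, -0.05, 0, 0, 0, 0, 0, 0.043, -0.05, 0, 0, 0, 0, 0, 0.043, -0.05, 0, 0, 0, 0, 0, 0.043, -0.05, 0, 0, 0, 0, 0]

```text
time_s: 5.3
ee_pos: [566.8, 53.3, 117.8]
ee_rot: [-1.572, -0.0, -0.981]
force: [-0.4, 0.2, 0.2]
finger_gap: 0.4
```

```bash
python3 g.py -30 -74 69; python3 -c "
from h import *
snap('wrist','w4.png');c=snap('scene','s4.png');cv2.imwrite('pics/s4c.png',cv2.resize(c['img'][120:290,290:500,::-1],None,fx=3.5,fy=3.5))"
```

```text
t 5.3 box xyz [-29.4 -74.2 117.8] F box [-0.2  0.3  0.2] gap 0.4 lever coord(y+45) -29.2
shift tool m [-0.0002  0.0488 -0.0005]
t 5.3 box xyz [-29.4 -74.2 117.8] F box [-0.2  0.3  0.2] gap 0.4 lever coord(y+45) -29.2
rotvec [ 0.0013 -0.0014  0.0001] J [ 0.03  0.02  1.51 -0.    1.61 -0.56]
```

View pics/w4.png

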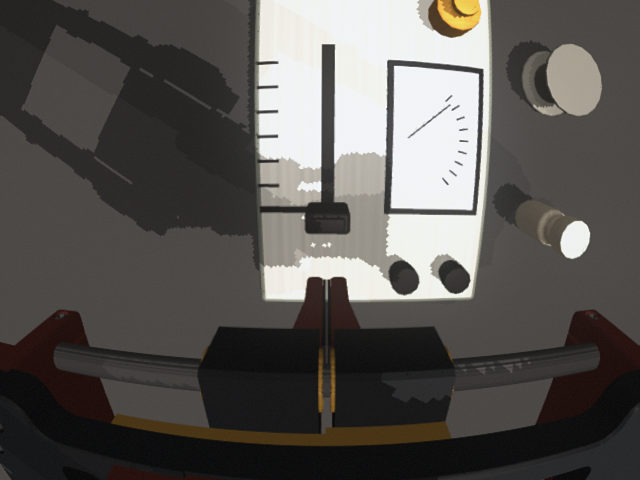

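View pics/s4c.png

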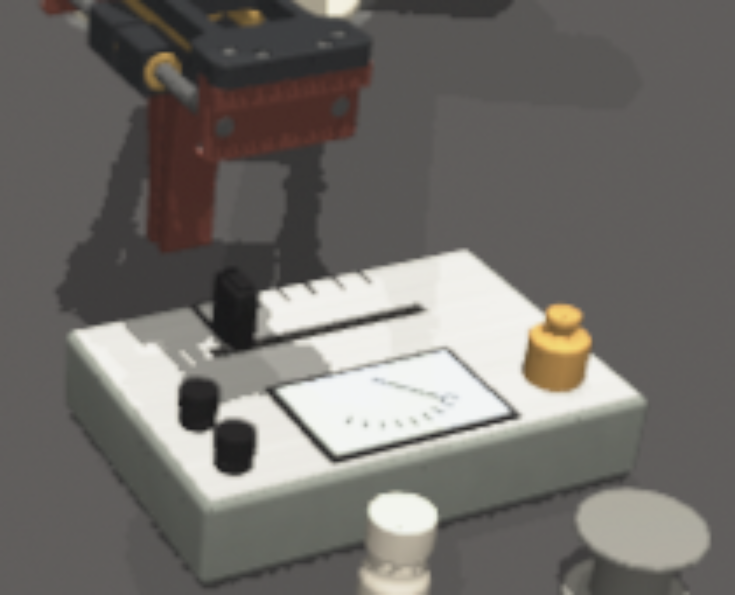

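The lever is at the long zero tick, wrist image (328,212). Now I'll go down behind it and feel for contact.

Request:
drive_tool:
  commands: [0, 0.025, 0, 0, 0, 0, 0, 0, 0.049, 0, 0, 0, 0, 0, 0, 0.049, 0, 0, 0, 0, 0, -0.003, 0.049, 0, 0, 0, 0, 0, -0.006, 0.049, 0, 0, 0, 0, 0, -0.008, 0.049, 0, 0, 0, 0, 0, -0.009, 0.049, 0, 0, 0, 0, 0, -0.009, 0.049, 0, 0, 0, 0, 0]

```text
time_s: 6.2
ee_pos: [562.3, 61.1, 70.5]
ee_rot: [-1.57, -0.001, -0.98]
force: [0.3, -1.0, -0.3]
finger_gap: 0.4
```

```bash
python3 g.py -30 -65 69
```

```text
t 6.2 box xyz [-28.7 -65.2  70.5] F box [-0.3 -1.  -0.3] gap 0.4 lever coord(y+45) -20.2
shift tool m [-0.0002  0.0015 -0.0013]
t 6.2 box xyz [-28.7 -65.2  70.5] F box [-0.3 -1.  -0.3] gap 0.4 lever coord(y+45) -20.2
rotvec [-0.0007 -0.      0.0015] J [ 0.05  0.03  1.59 -0.    1.53 -0.54]
```

Request:
drive_tool:
  commands: [-0.001, 0.001, -0.001, 0, 0, 0, 0, -0.002, 0.001, -0.001, 0, 0, 0, 0, -0.002, 0.001, -0.001, 0, 0, 0, 0]

```text
time_s: 6.5
ee_pos: [560.0, 62.0, 68.6]
ee_rot: [-1.571, -0.001, -0.98]
force: [-0.5, -0.9, -0.3]
finger_gap: 0.3
```

```bash
python3 g.py -30 -65 69
```

```text
t 6.5 box xyz [-30.2 -63.2  68.6] F box [-1.  -0.5 -0.3] gap 0.3 lever coord(y+45) -18.2
shift tool m [ 0.0018 -0.0004  0.0002]
t 6.5 box xyz [-30.2 -63.2  68.6] F box [-1.  -0.5 -0.3] gap 0.3 lever coord(y+45) -18.2
rotvec [ 0.0006 -0.0003  0.0007] J [ 0.05  0.02  1.59 -0.    1.52 -0.54]
```

Request:
drive_tool:
  commands: [-0.001, 0, 0, 0, 0, 0, 0, -0.002, 0, 0, 0, 0, 0, 0, -0.002, 0, 0, 0, 0, 0, 0]

```text
time_s: 6.8
ee_pos: [559.0, 63.7, 68.7]
ee_rot: [-1.571, -0.001, -0.98]
force: [-0.1, 0.2, -0.3]
finger_gap: 0.1
```

```bash
python3 g.py -30 -65 69
```

```text
t 6.8 box xyz [-30.1 -61.3  68.7] F box [ 0.1  0.2 -0.3] gap 0.1 lever coord(y+45) -16.3
shift tool m [ 0.0037 -0.0003  0.0001]
t 6.8 box xyz [-30.1 -61.3  68.7] F box [ 0.1  0.2 -0.3] gap 0.1 lever coord(y+45) -16.3
rotvec [ 0.0005 -0.0002  0.001 ] J [ 0.05  0.02  1.6  -0.    1.52 -0.54]
```

Request:
drive_tool:
  commands: [-0.001, 0, 0, 0, 0, 0, 0, -0.002, 0, 0, 0, 0, 0, 0, -0.003, 0, 0, 0, 0, 0, 0, -0.003, 0, 0, 0, 0, 0, 0]

```text
time_s: 7.2
ee_pos: [558.2, 64.7, 68.7]
ee_rot: [-1.571, -0.004, -0.981]
force: [4.9, -6.1, -2.1]
finger_gap: 0.5
```

```bash
python3 g.py -30 -65 69
```

```text
t 7.2 box xyz [-30.1 -60.   68.7] F box [ 0.7 -7.8 -2.1] gap 0.5 lever coord(y+45) -15.0
shift tool m [ 0.005  -0.0002  0.0001]
t 7.2 box xyz [-30.1 -60.   68.7] F box [ 0.7 -7.8 -2.1] gap 0.5 lever coord(y+45) -15.0
rotvec [ 0.     -0.0013  0.0044] J [ 0.06  0.02  1.6  -0.    1.52 -0.53]
```

Contact. At zero the lever position is about TCP coord + 15.2 mm. I'll push past the first half-way point, 7.5 mm.

Request:
drive_tool:
  commands: [-0.001, 0, 0, 0, 0, 0, 0, -0.002, 0, 0, 0, 0, 0, 0, -0.003, 0, 0, 0, 0, 0, 0, -0.004, 0, 0, 0, 0, 0, 0, -0.005, 0, 0, 0, 0, 0, 0, -0.006, 0, 0, 0, 0, 0, 0, -0.007, 0, 0, 0, 0, 0, 0, -0.008, 0, 0, 0, 0, 0, 0]

```text
time_s: 8.0
ee_pos: [552.6, 73.3, 68.7]
ee_rot: [-1.571, -0.0, -0.979]
force: [-0.4, 0.5, -0.6]
finger_gap: 0.6
```

```bash
python3 g.py -30 -65 69
```

```text
t 8.0 box xyz [-30.1 -49.7  68.7] F box [-0.   0.7 -0.6] gap 0.6 lever coord(y+45) -4.7
shift tool m [ 0.0153 -0.0003  0.0001]
t 8.0 box xyz [-30.1 -49.7  68.7] F box [-0.   0.7 -0.6] gap 0.6 lever coord(y+45) -4.7
rotvec [0.0005 0.0001 0.0002] J [ 0.07  0.01  1.61 -0.    1.52 -0.52]
```

Request:
drive_tool:
  commands: [-0.002, 0, 0, 0, 0, 0, 0, -0.004, 0, 0, 0, 0, 0, 0, -0.005, 0, 0, 0, 0, 0, 0, -0.006, 0, 0, 0, 0, 0, 0, -0.006, 0, 0, 0, 0, 0, 0]

```text
time_s: 8.5
ee_pos: [550.2, 76.7, 68.8]
ee_rot: [-1.571, -0.004, -0.981]
force: [4.8, -5.0, -1.0]
finger_gap: 0.2
```

```bash
python3 g.py -30 -65 69
```

```text
t 8.5 box xyz [-30.1 -45.6  68.8] F box [ 1.2 -6.9 -1. ] gap 0.2 lever coord(y+45) -0.6
shift tool m [ 0.0194 -0.0001  0.0001]
t 8.5 box xyz [-30.1 -45.6  68.8] F box [ 1.2 -6.9 -1. ] gap 0.2 lever coord(y+45) -0.6
rotvec [ 0.     -0.0011  0.0036] J [ 0.08  0.    1.62 -0.    1.52 -0.51]
```

The first click is confirmed. Same push for the second.

Request:
drive_tool:
  commands: [-0.001, 0, 0, 0, 0, 0, 0, -0.002, 0, 0, 0, 0, 0, 0, -0.003, 0, 0, 0, 0, 0, 0, -0.004, 0, 0, 0, 0, 0, 0, -0.005, 0, 0, 0, 0, 0, 0, -0.006, 0, 0, 0, 0, 0, 0, -0.007, 0, 0, 0, 0, 0, 0, -0.008, 0, 0, 0, 0, 0, 0]

```text
time_s: 9.3
ee_pos: [544.6, 85.0, 68.6]
ee_rot: [-1.572, 0.0, -0.979]
force: [0.0, -0.1, 0.7]
finger_gap: 0.5
```

```bash
python3 g.py -30 -65 69
```

```text
t 9.3 box xyz [-30.1 -35.6  68.6] F box [-0.  -0.1  0.7] gap 0.5 lever coord(y+45) 9.4
shift tool m [ 0.0294 -0.0004  0.0001]
t 9.3 box xyz [-30.1 -35.6  68.6] F box [-0.  -0.1  0.7] gap 0.5 lever coord(y+45) 9.4
rotvec [ 0.0007  0.0002 -0.0002] J [ 0.09 -0.01  1.63 -0.    1.52 -0.5 ]
```

Request:
drive_tool:
  commands: [-0.002, 0, 0, 0, 0, 0, 0, -0.004, 0, 0, 0, 0, 0, 0, -0.005, 0, 0, 0, 0, 0, 0, -0.006, 0, 0, 0, 0, 0, 0, -0.006, 0, 0, 0, 0, 0, 0]

```text
time_s: 9.8
ee_pos: [542.0, 88.9, 68.7]
ee_rot: [-1.571, -0.002, -0.98]
force: [2.1, -2.8, -0.9]
finger_gap: 0.8
```

```bash
python3 g.py -30 -65 69
```

```text
t 9.8 box xyz [-30.1 -30.8  68.7] F box [ 0.2 -3.4 -0.9] gap 0.8 lever coord(y+45) 14.2
shift tool m [ 0.0342 -0.0003  0.0001]
t 9.8 box xyz [-30.1 -30.8  68.7] F box [ 0.2 -3.4 -0.9] gap 0.8 lever coord(y+45) 14.2
rotvec [ 0.0003 -0.0006  0.0022] J [ 0.1  -0.01  1.63 -0.    1.52 -0.49]
```

The second click is confirmed. One more push for the third.

Request:
drive_tool:
  commands: [-0.002, 0, 0, 0, 0, 0, 0, -0.003, 0, 0, 0, 0, 0, 0, -0.004, 0, 0, 0, 0, 0, 0, -0.005, 0, 0, 0, 0, 0, 0, -0.006, 0, 0, 0, 0, 0, 0, -0.007, 0, 0, 0, 0, 0, 0, -0.008, 0, 0, 0, 0, 0, 0, -0.009, 0, 0, 0, 0, 0, 0]

```text
time_s: 10.6
ee_pos: [536.3, 97.5, 68.6]
ee_rot: [-1.571, 0.0, -0.979]
force: [-0.2, -0.1, -0.6]
finger_gap: 0.4
```

```bash
python3 g.py -30 -65 69
```

```text
t 10.6 box xyz [-30.1 -20.6  68.6] F box [-0.2 -0.  -0.6] gap 0.4 lever coord(y+45) 24.4
shift tool m [ 0.0444 -0.0004  0.0001]
t 10.6 box xyz [-30.1 -20.6  68.6] F box [-0.2 -0.  -0.6] gap 0.4 lever coord(y+45) 24.4
rotvec [ 0.0006  0.0002 -0.0002] J [ 0.12 -0.02  1.64 -0.    1.53 -0.47]
```

It snapped. I'll back off, lift and move away toward the robot (box -x, which is tool -z or +z) to look.

Request:
drive_tool:
  commands: [0.01, 0, 0, 0, 0, 0, 0, 0.02, 0, 0, 0, 0, 0, 0, 0.03, -0.03, 0, 0, 0, 0, 0, 0.045, -0.06, 0, 0, 0, 0, 0, 0.07, -0.08, 0, 0, 0, 0, 0, 0.1, -0.08, 0, 0, 0, 0, 0, 0.1, -0.08, 0, 0, 0, 0, 0, 0.1, -0.08, 0, 0, 0, 0, 0]

```text
time_s: 11.4
ee_pos: [592.4, 13.1, 148.1]
ee_rot: [-1.572, 0.0, -0.982]
force: [-0.0, -0.4, 0.2]
finger_gap: 0.6
```

```bash
python3 g.py -30 -65 69; python3 -c "
from h import *
snap('wrist','w5.png');c=snap('top','t5.png');cv2.imwrite('pics/t5c.png',cv2.resize(c['img'][205:390,160:350,::-1],None,fx=3,fy=3))"
```

```text
t 11.4 box xyz [ -30.5 -121.9  148.1] F box [-0.2 -0.3  0.2] gap 0.6 lever coord(y+45) -76.9
shift tool m [-0.0569  0.0791  0.0005]
t 11.4 box xyz [ -30.5 -121.9  148.1] F box [-0.2 -0.3  0.2] gap 0.6 lever coord(y+45) -76.9
rotvec [ 0.0013 -0.002  -0.0003] J [-0.04  0.07  1.4  -0.    1.67 -0.62]
```

View pics/w5.png

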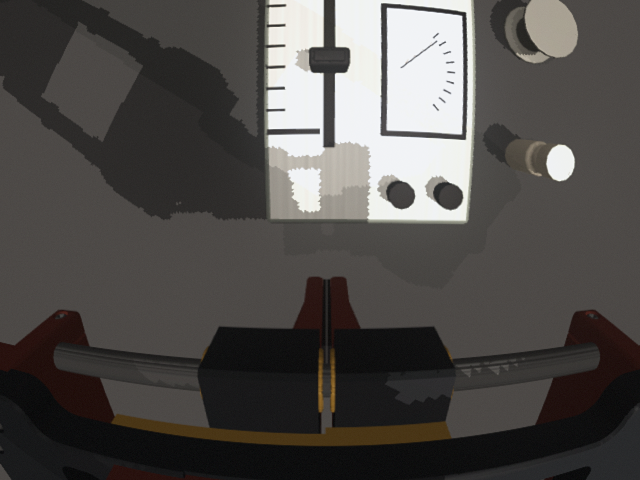

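View pics/t5c.png

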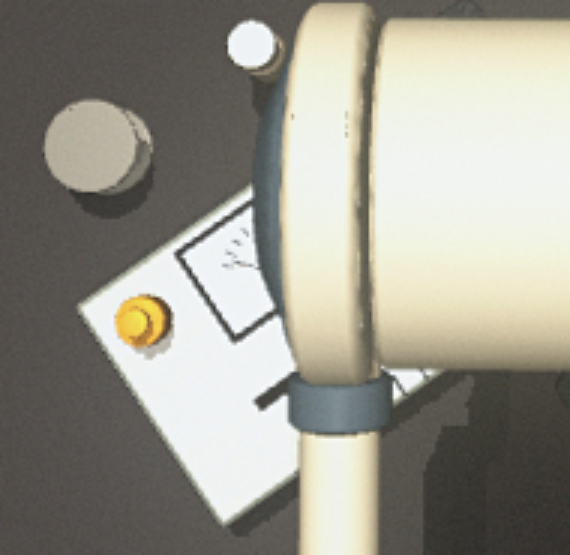

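The wrist image shows ticks at rows 131 (zero), 110, 88, 67 and 45. The lever spans about rows 47–74, next to the third tick. The top view shows the reel, vial and brass mass unmoved. I'll cross-check the lever in the scene camera.

```bash
python3 -c "
from h import *
c=snap('scene','s6.png');im=c['img'][:,:,::-1].copy()
big=cv2.resize(im[170:270,300:480],None,fx=4.4,fy=4.4,interpolation=cv2.INTER_CUBIC)
for q,col in [(30,(0,0,255)),(45,(0,255,0)),(60,(255,0,0))]:
    u=proj(c,[W(-30,-45+q,84)])[0]; v=((u-[300,170]+.5)*4.4-.5).astype(int); print(q,v); cv2.circle(big,tuple(map(int,v)),4,col,-1)
cv2.imwrite('pics/s6c.png',big); st()"
```

```text
30 [325 108]
45 [362 101]
60 [398  93]
t 11.55 box xyz [ -30.2 -120.4  148.1] F box [-1.2 -0.1 -0.2] gap 0.4 lever coord(y+45) -75.4
```

View pics/s6c.png

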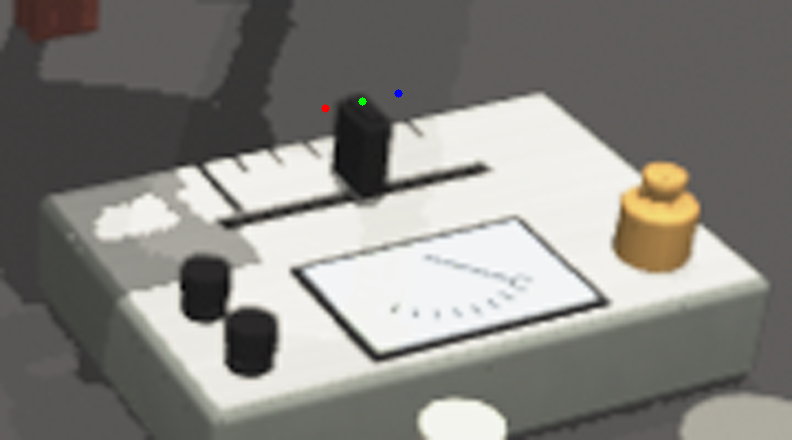

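The lever's top lies on the 45 mm prediction (green dot at (362,101)), so it's in the third click. The arm is clear, so I'll hand in.

```bash
python3 -c "
from workcell import close_job
print(close_job())"
```

```text
the job is handed in; nothing more can be done
None
```

I pushed the lever home to zero and then up click by click to the third click, where it now rests. The job is handed in; no verdict is reported.

- **Pushing:** I kept the fingers closed and only ever pushed from one side, so the lever was never pinched. At zero I pressed on to about 16 N with no movement, which confirmed the hard stop.
- **Clicks:** I felt for the lever again after the first and second clicks; contact points were about 14.4 and 14.8 mm apart. After the third I saw the force drop to zero but did not touch the lever again.
- **Final position:** The scene camera shows the lever's top on the predicted 45 mm point. The wrist camera shows it beside the third tick.
- **Bystanders:** The reel, vial and brass mass look unmoved in the pictures, though I did not measure their final positions. The arm ended clear of everything, at 11.6 s of the 42 s allowed.
- **Disagreement:** Contact from the two sides suggested the fitted box pose is about 1 to 1.5 mm off along the slot. That is within calibration, and I worked from the felt contacts instead.

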